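Discard a used assay plate through the flap of the bench waste bin

TASK

The plate with the pink-stained wells is finished with: unlock the yellow waste bin by sliding the blue lock fin fully away from the flap, take that plate out of the sloping rack and push it with the gripper through the grey sprung flap until it has dropped into the bin and the flap has snapped shut behind it. Then slide the fin fully back so that the flap is locked again, and let go. Leave the two clean plates, the tip box and the flask where they are.

Things in the scene. Friction and masses are not known exactly. Their poses are not given: they have to be found in the camera images.
- bin: Yellow bench-top waste bin fixed to the bench, 220 mm deep (x), 300 mm wide (y), hollow with 4 mm walls; front wall (its -x side, turned to the middle of the bench) 120 mm high, back wall 274 mm high, closed by a red lid that slopes down to the front at 35 degrees. Origin: centre of its underside on the bench; x from front to back, z up. The flap is the only way in.
- bin_lid: The red sloping lid, 281 mm up the slope by 312 mm across, 4 mm thick. Origin: middle of its upper surface (197 mm above the bench). z: outward normal, 35 degrees from vertical, leaning towards the bin's front; x: up the slope; y: same as the bin's y. The flap and the lock sit on it.
- opening (a point): Centre of the lid's opening, in the plane of the lid's upper surface (45 mm to -y of the lid's middle), axes as the lid. The opening measures 84 mm up the slope (x) by 130 mm across (y) and is filled by the grey flap, flush with the lid. Straight in is the lid's -z. Below it the bin is empty.
- flap (a joint): Grey sprung flap, 82 x 127 x 4 mm, hinged along the upper edge of the opening, swinging inwards: 0 shut, up to 1.45 rad. A light spring (0.5 N at its lower edge when shut, 1.2 N wide open) snaps it shut. A plate let go with less than 40 mm of its length still outside the lid slides in; one left further out may be pinched. It cannot open while the lock fin is in the locked place.
- lock (a joint): Lock slide, travel 0 to 0.035 m along the lid's +y: 0 locked (fin beside the red dot, tongue behind the flap's edge), 0.035 unlocked (fin beside the green dot, away from the flap). It takes 2 to 3 N to slide and stays where it is left.
- lock_fin (a point): Point in the middle of the blue lock fin, 18 mm above the lid surface, axes as the lid. The fin is 14 mm thick (lid x), 46 mm long (lid y) and its top is 30 mm above the lid; it moves with the lock and stands 120 mm (locked) to 155 mm (unlocked) to the +y side of the opening's centre and 20 mm down the slope from it.
- rack: Aluminium plate rack fixed to the bench, base 150 mm (x) by 300 mm (y), origin under its centre. Three bays along y at -98, 0, +98 mm; plates stand in them on end, tops leaning 30 degrees from vertical to the rack's -x (towards the bin). Backrest behind the lowest 69 mm of their -x face, 9 mm lip before their lower end, 40 mm dividers between bays; their upper 58 mm is free on both faces.
- used_plate: The used 96-well plate: white with deep pink wells, a solid slab 14.4 mm thick (its x), 85.5 mm wide (its y), 127.8 mm long (its z), about 120 g, standing in one of the three bays. Origin: centre of its lower end; z along its length to the upper end; +x is the well face, turned up and away from the rack's backrest.
- used_plate_mid (a point): Middle of the used plate (63.9 mm from its ends), axes as the plate.
- clean_plate_a: A clean plate, same size, white with pale grey wells, in another bay of the rack. Leave it alone. Origin and axes as for the used plate.
- clean_plate_b: The other clean plate, same size, white with pale grey wells, in the remaining bay. Leave it alone. Origin and axes as for the used plate.
- tip_box: White and orange pipette tip box lying on the bench between bin and rack, 84 x 122 x 61 mm. Origin: centre of its underside. Leave it alone.
- flask: Conical glass flask with a foil cap on the bench beyond the work, 86 mm wide, 138 mm high. Origin: centre of its underside. Leave it alone.
Things that resemble listed ones, but are neither listed nor needed, are in the scene too. What is shaped like the used_plate but green or orange is not meant.

How it is judged:
On the way, in this order (a step that is already met when the one before it is completed fails the run):
1. the lock fin is slid fully away from the flap (value of joint lock above 0.03 m), for 0.1 s.
2. the used plate is taken out of the rack (distance of used_plate from where it was at the start of the episode above 0.07 m), for 0.1 s.
3. the used plate, still held or pushed by the fingers, is half way through the opening with the flap open (contact force between the fingers and used_plate above 0.3 N and value of joint flap above 0.35 rad and distance between used_plate_mid and opening below 0.06 m), for 0.05 s.
4. the used plate lies in the bin and the flap is shut behind it (z of used_plate_mid in the frame of bin below 0.12 m and x of used_plate_mid in the frame of bin between -0.11 and 0.11 m and y of used_plate_mid in the frame of bin between -0.15 and 0.15 m and value of joint flap below 0.05 rad), for 0.2 s.
5. the lock fin is slid fully back to the locked place (value of joint lock below 0.006 m), for 0.2 s.
At the end, for the whole second after the job is handed in: The used plate lies at rest inside the bin (its middle within the bin's walls and below 120 mm), the flap is shut to within 0.05 rad, the lock is back to within 6 mm of fully locked; the clean plates have moved less than 20 mm, the tip box and the flask less than 30 mm (all of step 4 and linear speed of used_plate below 0.03 m/s and value of joint lock below 0.006 m and distance of each of clean_plate_a, clean_plate_b from where it was at the start of the episode below 0.02 m and distance of each of tip_box, flask from where it was at the start of the episode below 0.03 m); the robot touches nothing.
It fails at once if a clean plate is shifted 20 mm or more (distance of any of clean_plate_a, clean_plate_b from where it was at the start of the episode above 0.02 m).
It fails at once if the tip box or the flask is shifted 30 mm or more (distance of any of tip_box, flask from where it was at the start of the episode above 0.03 m).
It also fails if it takes over 70 s, if anything falls off the work surface, if the arm or the gripper's body presses on something with over 40 N, if the wrist force passes 120 N, or if a joint passes its speed limit or range.

ROBOT

A 7-joint arm with a two-finger parallel gripper is mounted at the origin on the work surface. World frame = base frame: x ahead of the robot, y to its left, z up, the work surface at z = 0. Lengths are in m, angles in rad, forces in N, time in s.
With the tool pointing down it reaches from about 0.35 to 0.9 m from the base axis. Payload 8.1 kg.
Tool frame: the origin (TCP) lies at the very end of the fingers, on their centre line; the grasp point (between the pads) lies arm.grip_point_offset behind it (arm.grip_point_offset is the distance from the TCP to the grasp point, in m); z points along the fingers, y is the line along which they close (so a half turn about z gives the same grasp; the last joint's range is limited). The gripper opens to 92 mm and grips with 3 to 60 N. Pads are 19 mm wide; open, the fingers measure 130 mm over their backs; the gripper's body (75 mm by 190 mm) begins 47 mm behind the grasp point.
Start: joints at [1.118, 0.434, 0.025, 1.573, -0.012, 1.134, -0.075], TCP at [0.214, -0.587, 0.227] pointing down, gripper open.
Joint ranges: [-2.62, 2.62], [-0.44, 2.09], [-1.27, 1.32], [0.08, 2.57], [-1.32, 4.46], [0.12, 2], [-2.74, 2.74]. Speed limits (rad/s): [2.22, 2.22, 3.01, 3.01, 3.14, 3.14, 3.14].

INTERFACE

Orientations are given as a rotation vector (axis times angle).
In Python, from cell import arm gives the robot as it stands. The module is installed in compiled form; this text tells all that it offers.
- The arm moves only by the shell command python3 -m creep 'ROWS' [OPENING] [FORCE]. ROWS is JSON, a list of rows, each a list of 6 numbers: the shift along the tool's x, y, z scaled (see below), then the turn, a rotation vector about the tool's x, y, z scaled (see below). A call has 1 to 20 rows; each row shifts and turns the commanded pose from where the row before left it, along the tool's axes as they then stand; what a row does not reach is not made up. The controller multiplies each number of a shift by 0.4 m and each number of a turn by 120 degrees. A row lasts 1/12 s, in which the tool goes at most 41.7 mm and 7.16 degrees, less where a joint would pass 70% of its speed; a pose out of reach is approached as far as the arm can. A call with a number of a shift or a turn outside -1 to 1 is refused whole. A call with a gripper value outside its range is refused whole. OPENING is the closure, from -1 (fully open) to 1 (shut), set as the call begins (- or left out, the last holds). The fingers move at their own pace and stop on an object; FORCE is the grip in N (left out, the last holds). Time passes only in rows, so rows that do not move let the fingers close. It gives the time, the measured TCP pose, the force, the opening and the grip force at its end, in the units of the state.
- arm.observe(): the state, without advancing time (a new reading comes with each control period).
- arm.get_image(name): name is "scene" or "top" or "wrist"; returns a dict with "frame" (480x640x3 uint8, red, green, blue), "intrinsics" (3x3 intrinsics, pixels), "distortion" ([k1, k2, p1, p2, k3] as OpenCV has them; the pictures are not rectified), "rvec" (rotation vector, rad) and "tvec" (3), from world to camera coordinates, as OpenCV has them; the wrist camera has in their place "mount" (4x4, takes a point from camera to tool coordinates, whose origin is the TCP and whose axes are the flange's). Camera axes: x right, y down, z forward; pixel columns grow to the right and rows downward; lengths in m; the calibration is good to about 2 mm. A picture is of the moment at which its call begins: read the wrist's pose just before it. There is no depth.
- arm.sign_off(): hands the job in; it is judged then, once.
The state is a dict: "clock": time; "joints": joint angles; "dq": joint speeds; "joint_efforts": joint torques, N m; "position": TCP position; "ee_rot": TCP orientation; "force": force on the tool from outside, world axes, zero at the start; "ft_torque": the same for the moment, N m; "width": opening from 0.0 (shut) to 1.0 (fully open); "gripper_force": force on a finger pad.
Only numpy, scipy, OpenCV 4.12 (cv2) and the standard library are available. Lean on these libraries where they do the work, as an engineer would, in place of code of your own. Each camera call takes 0.05 s, during which the arm holds its last target. There are 200 camera calls.

## Working session

There is one attempt and no reset: what is moved stays moved. The work goes in short steps, Python scripts to look and compute and a shell command to move; the robot and the scene stay as the last step left them, time stands still between calls to the robot, and variables do not carry over. Pictures are saved under pics/ and viewed, at most 10 in all, crops included, and the job is handed in when it is done.

```bash
mkdir -p pics; cat > h.py <<'E'
import numpy as np,cv2
from scipy.spatial.transform import Rotation as R
from scipy.optimize import least_squares
from cell import arm
def snap(n,f):
    d=arm.get_image(n); cv2.imwrite(f'pics/{f}.png',d['frame'][:,:,::-1]); 
    import pickle; s=arm.observe(); pickle.dump((d,s),open(f'pics/{f}.pkl','wb')); return d
E
python3 - <<'E'
from h import *
np.set_printoptions(precision=4,suppress=True)
s=arm.observe();print(s,arm.grip_point_offset)
for n in('scene','top','wrist'):
    d=snap(n,n+'0'); print(n,{k:np.array(v).round(4).tolist() for k,v in d.items() if k!='frame'})
E
```

```text
{'clock': 0.0, 'joints': array([ 1.1184,  0.4352,  0.025 ,  1.5741, -0.0116,  1.134 , -0.0751]), 'dq': array([ 0.0027,  0.0001,  0.0002,  0.    , -0.0018, -0.0005,  0.0004]), 'joint_efforts': array([ -0.0001, -66.7845,   0.9851, -31.446 ,  -0.0604,   0.0429,
         0.0002]), 'position': array([ 0.214 , -0.5867,  0.2259]), 'ee_rot': array([-3.0922, -0.5463,  0.0006]), 'force': array([-0.5941,  0.6475,  1.1737]), 'ft_torque': array([0.0324, 0.0198, 0.0314]), 'gripper_force': 0.0, 'width': 0.9999994215463042} 0.0188
scene {'intrinsics': [[446.6295, 0.0, 322.0608], [0.0, 446.6295, 241.8781], [0.0, 0.0, 1.0]], 'distortion': [0.0013, 0.0, 0.0, 0.0, 0.0], 'rvec': [1.7222, 1.7719, -0.7781], 'tvec': [0.1213, -0.2798, 1.8169]}
top {'intrinsics': [[614.5414, 0.0, 318.0663], [0.0, 614.5414, 240.9354], [0.0, 0.0, 1.0]], 'distortion': [-0.1612, 0.0, 0.0, 0.0, 0.0], 'rvec': [2.2141, -2.1796, 0.0396], 'tvec': [-0.0785, 0.5821, 1.5115]}
wrist {'intrinsics': [[426.548, 0.0, 324.1872], [0.0, 426.548, 240.9856], [0.0, 0.0, 1.0]], 'distortion': [-0.0406, 0.0, 0.0, 0.0, 0.0], 'mount': [[-0.0004, -0.9629, -0.27, 0.072], [1.0, -0.0008, 0.0013, 0.0003], [-0.0015, -0.27, 0.9629, -0.1583], [0.0, 0.0, 0.0, 1.0]]}
```

View pics/scene0.png

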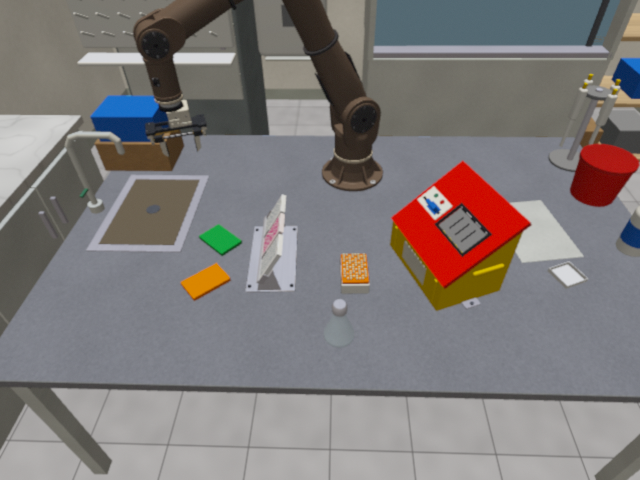

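View pics/top0.png

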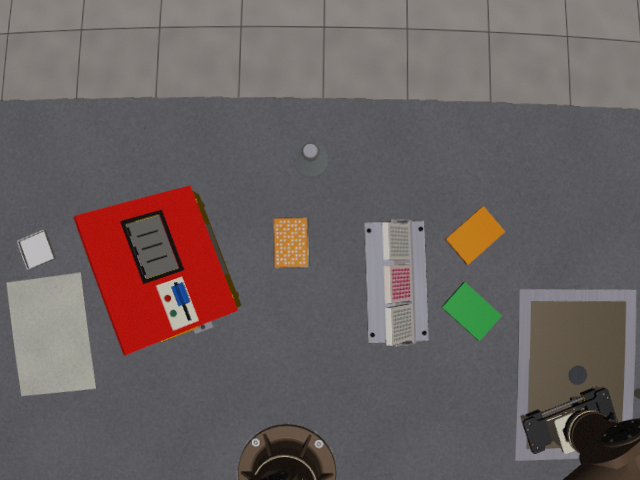

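The scene shows three plates in the rack. In the top view the used one, with pink wells, is in the middle bay at about (401,283). Things it could be taken for are the clean plates at (398,240) and (400,325), the green slab (472,311), the orange slab (475,235) and the white tray (36,250). The bin is at about (157,270), with the blue fin at (181,293) next to the red dot.

```bash
cat > m.py <<'E'
from h import *
import pickle
np.set_printoptions(precision=4,suppress=True)
D={n:pickle.load(open(f'pics/{n}0.pkl','rb'))[0] for n in('scene','top')}
def proj(n,P):
    d=D[n];return cv2.projectPoints(np.float64(P).reshape(-1,1,3),d['rvec'],d['tvec'],d['intrinsics'],d['distortion'])[0][:,0]
def hsv(n): return cv2.cvtColor(D[n]['frame'],cv2.COLOR_RGB2HSV)
def cent(n,lo,hi,box):
    m=cv2.inRange(hsv(n),lo,hi); k=np.zeros_like(m);k[box[1]:box[3],box[0]:box[2]]=1;m*=k
    v,u=np.nonzero(m);return np.array([u.mean(),v.mean()]),len(u),m
def tri(a,b):
    f=lambda X:np.r_[proj('scene',X)[0]-a,proj('top',X)[0]-b]
    r=least_squares(f,[.6,0,.1]);return r.x,r.fun
E
python3 - <<'E'
from m import *
cs={}
for n,box in(('scene',(385,155,535,290)),('top',(60,170,250,370))):
    _,c,m=cent(n,(0,180,90),(6,255,255),box);_,_,m2=cent(n,(174,180,90),(180,255,255),box);m|=m2
    cnt=max(cv2.findContours(m,0,2)[0],key=cv2.contourArea);h=cv2.convexHull(cnt)
    for e in np.arange(2,20,.5):
        p=cv2.approxPolyDP(h,e,True)
        if len(p)<=4:break
    cs[n]=p[:,0].astype(float);print(n,c,cs[n].tolist())
a=np.deg2rad(35);L=np.c_[[np.cos(a),0,np.sin(a)],[0,1,0],[-np.sin(a),0,np.cos(a)]]
C=np.array([[sx*.1405,sy*.156,0] for sx,sy in((1,1),(1,-1),(-1,-1),(-1,1))])
def W(p,P):return (R.from_euler('z',p[2]).as_matrix()@(L@np.float64(P).T+[[0],[0],[.197]])).T+[p[0],p[1],0]
def f(p):
    o=[]
    for n in cs:
        q=proj(n,W(p,C))
        for x in q: o+=list(cs[n][np.argmin(np.linalg.norm(cs[n]-x,axis=1))]-x)
    return np.array(o)
best=min((least_squares(f,[.55,y,w]) for y in(.3,.4) for w in(1.2,1.57,1.9)),key=lambda r:r.cost)
p=best.x;print('bin',p,best.fun)
for nm,q in(('opening',[0,-.045,0]),('fin',[-.02,.075,.018])):
    print(nm,W(p,[q])[0],[proj(n,W(p,[q]))[0] for n in D])
for n,box in(('scene',(385,155,535,290)),('top',(60,170,250,370))): print('blue',cent(n,(100,150,60),(125,255,255),box)[:2])
pk=[]
for n,box in(('scene',(240,180,300,295)),('top',(360,210,430,350))): c=cent(n,(150,70,80),(178,255,255),box);pk.append(c[0]);print('pink',c[:2])
X,e=tri(*pk);print('pink X',X,e)
t=D['top']['frame'][205:355,350:440];s=D['scene']['frame'][175:295,235:305]
out=np.zeros((600,760,3),np.uint8);out[:,:360]=cv2.resize(t,(360,600),interpolation=2);out[:,370:720]=cv2.resize(s,(350,600),interpolation=2)
cv2.imwrite('pics/rk.png',out[:,:,::-1])
E
```

```text
scene 6775 [[463.0, 162.0], [529.0, 224.0], [445.0, 287.0], [392.0, 217.0]]
top 12933 [[190.0, 186.0], [236.0, 310.0], [124.0, 354.0], [74.0, 217.0]]
bin [0.517  0.281  1.9572] [-0.4192  1.8651 -1.923   2.2125  2.0233  0.5203  0.7897 -0.4812 -0.0953
 -0.5317  0.4526  1.6643  0.5814  0.8458 -0.6408 -0.1277]
opening [0.5587 0.298  0.197 ] [array([462.5306, 229.0249]), array([151.0449, 245.9248])]
fin [0.4576 0.228  0.2003] [array([432.6037, 205.5093]), array([180.7794, 292.5511])]
blue (array([432.3444, 206.5   ]), 90)
blue (array([180.205 , 293.8703]), 239)
pink (array([270.9912, 233.2212]), 113)
pink (array([400.6484, 283.1979]), 384)
pink X [ 0.4838 -0.2642  0.1028] [ 0.0799  0.004   0.0595 -0.0042]
```

View pics/rk.png

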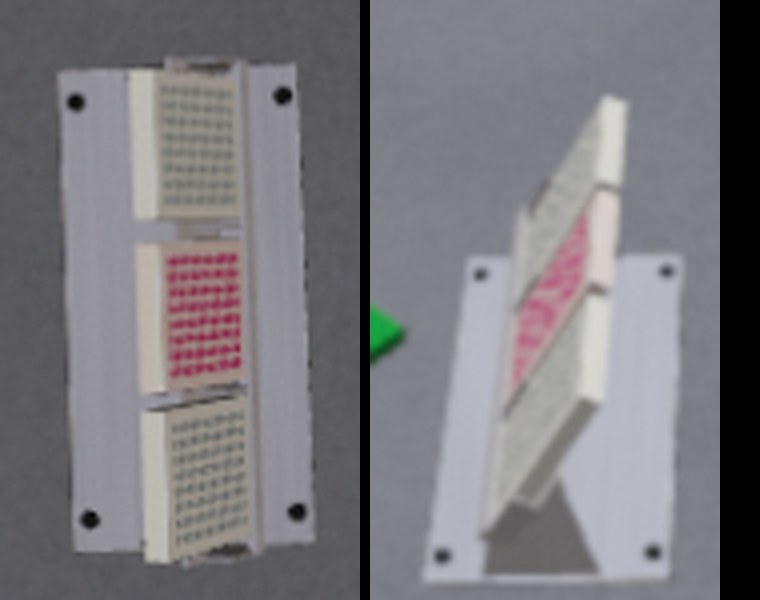

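The crop confirms it: the middle bay holds the pink-welled plate, with the clean plates above and below it in the top view. I'll fit its pose and plan from that.

```bash
python3 - <<'E'
from m import *
T=lambda u,v:np.array([350+u/4,205+v/4]); S=lambda u,v:np.array([235+(u-370)/5,175+v/5])
def ax(w): return R.from_euler('z',w).as_matrix()@np.c_[[np.cos(np.pi/6),0,.5],[0,1,0],[-.5,0,np.cos(np.pi/6)]]
h=.0072;b=.04275
# plate frame pts; rack y -> world +x so +y = far
P=np.array([[-h,b,.1278],[-h,-b,.1278],[h,-b,.1278],[h,b,.1278],[h,0,.0639]])
ot=np.array([T(138,243),T(143,393),T(168,392),T(163,243),[400.65,283.2]]);os=np.array([S(613,292),S(620,192),S(597,188),S(586,284),[271,233.2]])
def f(p):
    X=(ax(p[3])@P.T).T+p[:3];return np.r_[(proj('top',X)-ot).ravel(),(proj('scene',X)-os).ravel()]
r=least_squares(f,[.48,-.24,.04,-1.57],loss='soft_l1');print('plate',r.x,np.rad2deg(r.x[3]));print(f(r.x).reshape(-1,2))
A=ax(r.x[3]);print(A, 'mid',r.x[:3]+A[:,2]*.0639,'top',r.x[:3]+A[:,2]*.1278)
H=[T(76,102),T(283,95),T(90,520),T(297,512)];g=[]
for q in H:
    s=least_squares(lambda X:proj('top',[X[0],X[1],.004])[0]-q,[.5,-.3]).x;g.append(s)
g=np.array(g);print('holes',g,'rack centre',g.mean(0),'yaw',np.rad2deg(np.arctan2(*((g[1]-g[0]+g[3]-g[2])[::-1]))))
E
```

```text
plate [ 0.4842 -0.2927  0.0362 -1.5318] -87.76319091757072
[[-0.2994 -0.1868]
 [-0.5967  0.0874]
 [-0.9993  0.378 ]
 [-0.713  -0.3312]
 [ 0.8144  0.177 ]
 [-0.9857 -0.9504]
 [-0.7889  0.8732]
 [-0.3208 -0.0454]
 [ 0.0844 -1.0826]
 [-0.5652  1.6891]]
[[ 0.0338  0.9992 -0.0195]
 [-0.8654  0.039   0.4996]
 [ 0.5     0.      0.866 ]] mid [ 0.483  -0.2607  0.0916] top [ 0.4817 -0.2288  0.1469]
holes [[ 0.6116 -0.196 ]
 [ 0.6181 -0.3259]
 [ 0.3515 -0.2084]
 [ 0.3578 -0.3379]] rack centre [ 0.4848 -0.2671] yaw -87.18103722904708
```

```bash
cat > t.py <<'E'
from h import *
np.set_printoptions(precision=4,suppress=True)
a=np.deg2rad(35);BP=np.array([.517,.281,1.9572])
RB=R.from_euler('z',BP[2]).as_matrix();LX=RB@[np.cos(a),0,np.sin(a)];LY=RB@[0,1,0];LZ=RB@[-np.sin(a),0,np.cos(a)]
LO=np.array([BP[0],BP[1],.197])
lid=lambda x,y,z:LO+LX*x+LY*y+LZ*z
RL=np.c_[-LY,-LX,-LZ]          # tool at lid
w=-1.525;RP_=R.from_euler('z',w).as_matrix()
PX=RP_@[np.cos(np.pi/6),0,.5];PY=RP_@[0,1,0];PZ=RP_@[-.5,0,np.cos(np.pi/6)]
RR=np.c_[PY,PX,-PZ]; PO=np.array([.4842,-.2927,.0362])
def go(p,Rt):
    s=arm.observe();Rc=R.from_rotvec(s['ee_rot']).as_matrix();p=np.asarray(p)
    rv=R.from_matrix(Rc.T@Rt).as_rotvec()
    print('t',round(float(s['clock']),2),'pos',s['position'],'F',s['force'],'w',round(float(s['width']),3),'gf',s['gripper_force'])
    print('turn deg',np.rad2deg(np.linalg.norm(rv)).round(2),'units',rv/np.deg2rad(120),'| dist',np.linalg.norm(p-s['position']).round(4))
    print('shift units now-axes',Rc.T@(p-s['position'])/.4,' after-turn axes',Rt.T@(p-s['position'])/.4)
def lidpos():
    s=arm.observe();d=s['position']-LO;return np.array([d@LX,d@LY,d@LZ])
E
python3 - <<'E'
from t import *
go(lid(-.02,.075,.1),RL); print(RL,RR,lid(-.02,.075,.1))
E
```

```text
t 0.15 pos [ 0.214  -0.5868  0.2261] F [-0.0119 -0.1308  0.2354] w 1.001 gf 0.0
turn deg 34.99 units [ 0.291  -0.0053 -0.017 ] | dist 0.8154
shift units now-axes [ 1.2744 -1.5877 -0.1015]  after-turn axes [ 1.3318 -1.3205  0.7985]
[[ 0.9263  0.3087 -0.2162]
 [ 0.3769 -0.7588  0.5313]
 [-0.     -0.5736 -0.8192]] [[ 0.999   0.0396  0.0229]
 [ 0.0458 -0.8651 -0.4995]
 [ 0.      0.5    -0.866 ]] [0.4753 0.1844 0.2674]
```

```bash
python3 -m creep '[[0.02,0,-0.08,0,0,0],[0.04,-0.04,-0.08,0,0,0],[0.06,-0.07,-0.02,0,0,0],[0.06,-0.075,0,0,0,0],[0.06,-0.075,0,0,0,0],[0.06,-0.075,0,0,0,0],[0.06,-0.075,0,0,0,0],[0.06,-0.075,0,0,0,0],[0.06,-0.075,0,0,0,0],[0.06,-0.075,0,0,0,0],[0.06,-0.075,0,0,0,0],[0.06,-0.075,0,0,0,0],[0.06,-0.075,0,0,0,0],[0.06,-0.075,0,0,0,0],[0.06,-0.075,0,0,0,0],[0.06,-0.075,0,0,0,0],[0.06,-0.075,0,0,0,0],[0.06,-0.075,0,0,0,0]]' -- 2>&1 | tail -5; python3 -c "
from t import *
go(lid(-.02,.075,.1),RL)"
```

```text
invalid input: not JSON, or not a number
t 0.15 pos [ 0.214  -0.5868  0.2261] F [-0.0119 -0.1308  0.2354] w 1.001 gf 0.0
turn deg 34.99 units [ 0.291  -0.0053 -0.017 ] | dist 0.8154
shift units now-axes [ 1.2744 -1.5877 -0.1015]  after-turn axes [ 1.3318 -1.3205  0.7985]
```

```bash
python3 -m creep '[[0.02,0,-0.08,0,0,0],[0.04,-0.04,-0.08,0,0,0],[0.06,-0.07,-0.02,0,0,0],[0.06,-0.075,0,0,0,0],[0.06,-0.075,0,0,0,0],[0.06,-0.075,0,0,0,0],[0.06,-0.075,0,0,0,0],[0.06,-0.075,0,0,0,0],[0.06,-0.075,0,0,0,0],[0.06,-0.075,0,0,0,0],[0.06,-0.075,0,0,0,0],[0.06,-0.075,0,0,0,0],[0.06,-0.075,0,0,0,0],[0.06,-0.075,0,0,0,0],[0.06,-0.075,0,0,0,0],[0.06,-0.075,0,0,0,0],[0.06,-0.075,0,0,0,0],[0.06,-0.075,0,0,0,0]]' 2>&1 | tail -5; python3 -c "
from t import *
go(lid(-.02,.075,.1),RL)"
```

```text
position: [0.4282, 0.0185, 0.2988]
ee_rot: [3.093, 0.546, 0.001]
force: [1.6, -0.0, -1.3]
width: 0.999
gripper_force: 0.0
t 1.65 pos [0.4282 0.0185 0.2988] F [ 1.5869 -0.0152 -1.2637] w 0.999 gf 0.0
turn deg 35.09 units [ 0.2918 -0.0055 -0.0171] | dist 0.1753
shift units now-axes [ 0.2526 -0.3495  0.0784]  after-turn axes [ 0.2654 -0.2334  0.2592]
```

```bash
python3 -m creep '[[0,0,0,0.0417,-0.0008,-0.0024],[0,0,0,0.0417,-0.0008,-0.0024],[0,0,0,0.0417,-0.0008,-0.0024],[0,0,0,0.0417,-0.0008,-0.0024],[0,0,0,0.0417,-0.0008,-0.0024],[0,0,0,0.0417,-0.0008,-0.0024],[0,0,0,0.0417,-0.0008,-0.0024],[0.05,-0.045,0.03,0,0,0],[0.05,-0.045,0.05,0,0,0],[0.05,-0.045,0.05,0,0,0],[0.05,-0.045,0.05,0,0,0],[0.045,-0.04,0.05,0,0,0],[0.02,-0.013,0.03,0,0,0],[0,0,0,0,0,0],[0,0,0,0,0,0]]' 2>&1 | tail -5; python3 -c "
from t import *
go(lid(-.02,.075,.1),RL)
snap('wrist','w1')"
```

```text
position: [0.4746, 0.1829, 0.2666]
ee_rot: [-2.49, -0.489, 0.157]
force: [1.0, 0.3, -0.5]
width: 0.997
gripper_force: 0.0
t 2.9 pos [0.4746 0.1829 0.2666] F [ 0.9569  0.2706 -0.5251] w 0.997 gf 0.0
turn deg 0.14 units [-0.0004  0.0011  0.0002] | dist 0.0019
shift units now-axes [ 0.0031 -0.0035 -0.0002]  after-turn axes [ 0.0031 -0.0035 -0.0002]
```

View pics/w1.png

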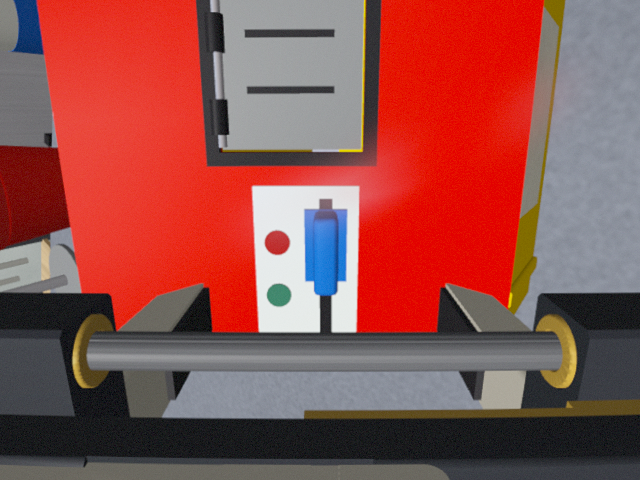

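The wrist view shows the blue fin centred between the fingers at about (325,253), next to the red dot (277,242), with the flap above it. The lid fit holds, so I'll descend and grip.

```bash
python3 -m creep '[[0.003,-0.003,0.04,0,0,0],[0,0,0.05,0,0,0],[0,0,0.05,0,0,0],[0,0,0.045,0,0,0],[0,0,0.03,0,0,0],[0,0,0.015,0,0,0],[0,0,0,0,0,0]]' 2>&1 | tail -4; python3 -m creep '[[0,0,0,0,0,0],[0,0,0,0,0,0],[0,0,0,0,0,0],[0,0,0,0,0,0],[0,0,0,0,0,0],[0,0,0,0,0,0],[0,0,0,0,0,0],[0,0,0,0,0,0]]' 1 20 | tail -4; python3 -c "
from t import *
print(lidpos(),arm.observe()['width'])"
```

```text
ee_rot: [-2.491, -0.485, 0.156]
force: [0.2, 0.2, -0.2]
width: 1.001
gripper_force: 0.0
ee_rot: [-2.49, -0.487, 0.154]
force: [-0.0, -1.0, -0.4]
width: 0.469
gripper_force: 0.0
[-0.0203  0.0746  0.0086] 0.46878056610794344
```

Still closing; wait, then slide.

```bash
python3 -m creep '[[0,0,0,0,0,0],[0,0,0,0,0,0],[0,0,0,0,0,0],[0,0,0,0,0,0],[0,0,0,0,0,0],[0,0,0,0,0,0],[0,0,0,0,0,0]]' | tail -4; python3 -m creep '[[-0.01,0,0,0,0,0],[-0.02,0,0,0,0,0],[-0.02,0,0,0,0,0],[-0.02,0,0,0,0,0],[-0.012,0,0,0,0,0],[-0.008,0,0,0,0,0],[0,0,0,0,0,0],[0,0,0,0,0,0]]' | tail -4;  python3 -c "
from t import *
print(lidpos(),arm.observe()['width'])"
```

```text
ee_rot: [-2.492, -0.485, 0.154]
force: [2.3, -5.2, -7.7]
width: 0.152
gripper_force: 20.0
ee_rot: [-2.492, -0.484, 0.147]
force: [11.1, 4.2, -18.7]
width: 0.149
gripper_force: 20.0
[-0.0217  0.1082  0.0088] 0.14919694264648511
```

```bash
python3 -m creep '[[0,0,0,0,0,0],[0,0,0,0,0,0],[0,0,0,0,0,0],[0,0,0,0,0,0],[0,0,0,0,0,0],[0,0,0,0,0,0],[0,0,-0.03,0,0,0],[0,0,-0.05,0,0,0],[0,0,-0.07,0,0,0],[0,0,-0.08,0,0,0],[0,0,-0.08,0,0,0],[0,0,0,0,0,0]]' 0 | tail -4;  python3 -c "
from t import *
snap('wrist','w2'); go(PO+PZ*.22,RR)"
```

```text
ee_rot: [-2.493, -0.484, 0.144]
force: [1.0, 0.2, 0.7]
width: 0.501
gripper_force: 0.0
t 6.5 pos [0.4517 0.1521 0.2958] F [ 0.3702 -0.2041 -0.8534] w 0.501 gf 0.0
turn deg 67.44 units [-0.5357  0.0055  0.1698] | dist 0.343
shift units now-axes [-0.2498  0.7562 -0.3182]  after-turn axes [0.0302 0.6408 0.5692]
```

View pics/w2.png

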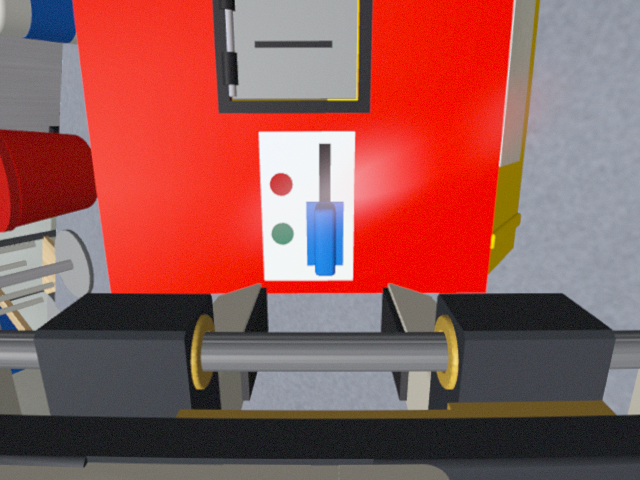

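The fin is now at (325,240) next to the green dot, so the flap is unlocked. Next is the rack.

```bash
python3 -m creep '[[-0.01,0.05,-0.02,0,0,0],[-0.01,0.08,-0.03,0,0,0],[0,0.08,-0.03,0,0,0],[0,0.05,-0.02,0,0,0],[0,0,0,-0.0383,0.0004,0.0121],[0,0,0,-0.0383,0.0004,0.0121],[0,0,0,-0.0383,0.0004,0.0121],[0,0,0,-0.0383,0.0004,0.0121],[0,0,0,-0.0383,0.0004,0.0121],[0,0,0,-0.0383,0.0004,0.0121],[0,0,0,-0.0383,0.0004,0.0121],[0,0,0,-0.0383,0.0004,0.0121],[0,0,0,-0.0383,0.0004,0.0121],[0,0,0,-0.0383,0.0004,0.0121],[0,0,0,-0.0383,0.0004,0.0121],[0,0,0,-0.0383,0.0004,0.0121],[0,0,0,-0.0383,0.0004,0.0121],[0,0,0,-0.0383,0.0004,0.0121],[0,0,0,0,0,0]]' | tail -4;  python3 -c "
from t import *
go(PO+PZ*.22,RR)"
```

```text
ee_rot: [2.614, 0.076, 0.01]
force: [-0.9, 1.3, -0.2]
width: 0.503
gripper_force: 0.0
t 8.08 pos [0.4815 0.054  0.2649] F [-0.9238  1.3375 -0.2104] w 0.503 gf 0.0
turn deg 0.76 units [0.0012 0.0006 0.0062] | dist 0.2399
shift units now-axes [-0.0385  0.4629  0.3795]  after-turn axes [-0.0329  0.4643  0.3783]
```

```bash
python3 -m creep '[[-0.004,0.04,0.03,0.0006,0.0003,0.0031],[-0.004,0.058,0.048,0.0006,0.0003,0.0031],[-0.004,0.058,0.048,0,0,0],[-0.004,0.058,0.048,0,0,0],[-0.004,0.058,0.048,0,0,0],[-0.004,0.058,0.048,0,0,0],[-0.004,0.058,0.048,0,0,0],[-0.004,0.058,0.048,0,0,0],[0,0.02,0.012,0,0,0],[0,0,0,0,0,0],[0,0,0,0,0,0]]' | tail -4;  python3 -c "
from t import *
go(PO+PZ*.22,RR);go(PO+PZ*.096,RR); snap('wrist','w3')"
```

```text
ee_rot: [2.622, 0.049, 0.018]
force: [-0.6, 0.0, 0.1]
width: 0.499
gripper_force: 0.0
t 9.0 pos [ 0.4795 -0.1869  0.2286] F [-0.6082  0.0131  0.0813] w 0.499 gf 0.0
turn deg 0.53 units [-0.002   0.0003 -0.0039] | dist 0.0045
shift units now-axes [-0.0004 -0.0112 -0.0009]  after-turn axes [-0.0003 -0.0112 -0.001 ]
t 9.0 pos [ 0.4795 -0.1869  0.2286] F [-0.6082  0.0131  0.0813] w 0.499 gf 0.0
turn deg 0.53 units [-0.002   0.0003 -0.0039] | dist 0.1237
shift units now-axes [-0.0002 -0.0099  0.3091]  after-turn axes [-0.0003 -0.0112  0.309 ]
```

View pics/w3.png

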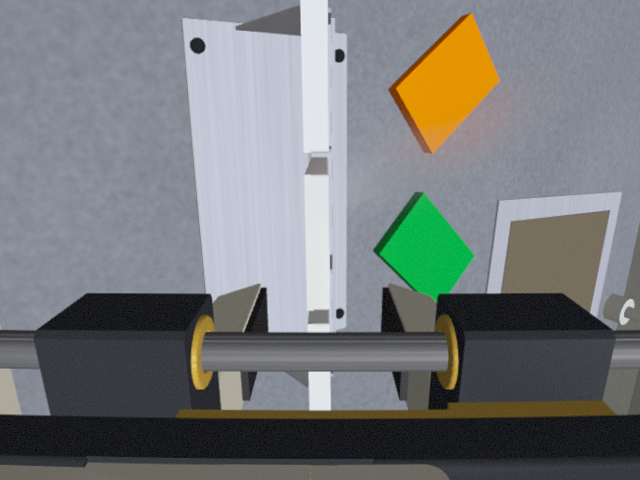

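```bash
python3 -c "
from t import *
import pickle
d,s=pickle.load(open('pics/w3.pkl','rb'));Rt=R.from_rotvec(s['ee_rot']).as_matrix();M=np.array(d['mount'])
for y in(-.098-.04275,-.04275,.04275,.098-.04275):
  for x in(-.0072,.0072):
    X=PO+PX*x+PY*y+PZ*.1278; t=Rt.T@(X-s['position']);c=M[:3,:3].T@(t-M[:3,3]);q=cv2.projectPoints(c.reshape(1,1,3),np.zeros(3),np.zeros(3),d['intrinsics'],d['distortion'])[0].ravel();print(y,x,q)
"
```

```text
-0.14075000000000001 -0.0072 [309.4678 436.6612]
-0.14075000000000001 0.0072 [329.8545 436.5845]
-0.04275 -0.0072 [306.7662 309.5961]
-0.04275 0.0072 [329.3009 309.4725]
0.04275 -0.0072 [304.0588 175.1805]
0.04275 0.0072 [328.6768 174.9981]
0.05525 -0.0072 [303.6361 153.4846]
0.05525 0.0072 [328.5724 153.2918]
```

The wrist view shows the middle plate's upper end at columns 305–330, rows 172–310, which matches the model. Descending and gripping.

```bash
python3 -m creep '[[0,-0.011,0,-0.002,0,-0.0039],[0,0,0.03,0,0,0],[0,0,0.05,0,0,0],[0,0,0.05,0,0,0],[0,0,0.05,0,0,0],[0,0,0.05,0,0,0],[0,0,0.04,0,0,0],[0,0,0.025,0,0,0],[0,0,0.014,0,0,0],[0,0,0,0,0,0]]' | tail -3;python3 -m creep '[[0,0,0,0,0,0],[0,0,0,0,0,0],[0,0,0,0,0,0],[0,0,0,0,0,0],[0,0,0,0,0,0],[0,0,0,0,0,0],[0,0,0,0,0,0],[0,0,0,0,0,0]]' 1 25 | tail -3; python3 -c "
from t import *
go(PO+PZ*.22,RR)"
```

```text
force: [-0.3, 0.0, 0.4]
width: 0.501
gripper_force: 0.0
force: [-1.7, 2.6, 5.9]
width: 0.152
gripper_force: 25.0
t 10.55 pos [ 0.4826 -0.2449  0.1199] F [-1.6985  2.6469  5.9264] w 0.152 gf 24.995983242988586
turn deg 0.11 units [ 0.0009 -0.0001  0.0003] | dist 0.1236
shift units now-axes [-0.0015 -0.0007 -0.309 ]  after-turn axes [-0.0015 -0.0012 -0.309 ]
```

```bash
python3 -m creep '[[0,0,-0.015,0,0,0],[0,0,-0.03,0,0,0],[0,0,-0.05,0,0,0],[0,0,-0.05,0,0,0],[0,0,-0.05,0,0,0],[0,0,-0.05,0,0,0],[0,0,-0.05,0,0,0],[0,0,-0.05,0,0,0],[0,0,-0.04,0,0,0],[0,0,-0.03,0,0,0],[0,0,0,0,0,0]]' | tail -3; python3 -c "
from t import *
go(lid(-.004,-.045,.135),RL);print(lid(-.004,-.045,.135))"
```

```text
force: [-0.2, 0.5, 0.1]
width: 0.153
gripper_force: 25.0
t 11.47 pos [ 0.4797 -0.1599  0.2657] F [-0.198   0.4601  0.1225] w 0.153 gf 24.99075025320053
turn deg 67.58 units [ 0.5368 -0.0089 -0.17  ] | dist 0.4003
shift units now-axes [ 0.32   -0.7676 -0.5569]  after-turn axes [ 0.6141 -0.699   0.3687]
[0.5891 0.2232 0.3053]
```

```bash
python3 -m creep '[[0.01,-0.01,-0.06,0,0,0],[0.02,-0.04,-0.07,0,0,0],[0.02,-0.06,-0.06,0,0,0],[0.02,-0.06,-0.03,0,0,0],[0.01,-0.04,0,0,0,0],[0,0,0,0.0358,-0.0006,-0.0113],[0,0,0,0.0358,-0.0006,-0.0113],[0,0,0,0.0358,-0.0006,-0.0113],[0,0,0,0.0358,-0.0006,-0.0113],[0,0,0,0.0358,-0.0006,-0.0113],[0,0,0,0.0358,-0.0006,-0.0113],[0,0,0,0.0358,-0.0006,-0.0113],[0,0,0,0.0358,-0.0006,-0.0113],[0,0,0,0.0358,-0.0006,-0.0113],[0,0,0,0.0358,-0.0006,-0.0113],[0,0,0,0.0358,-0.0006,-0.0113],[0,0,0,0.0358,-0.0006,-0.0113],[0,0,0,0.0358,-0.0006,-0.0113],[0,0,0,0.0358,-0.0006,-0.0113],[0,0,0,0.0358,-0.0006,-0.0113]]' | tail -3; python3 -c "
from t import *
go(lid(-.004,-.045,.135),RL);print(lidpos())"
```

```text
force: [-0.3, 0.1, -1.4]
width: 0.154
gripper_force: 25.0
t 13.13 pos [ 0.5051 -0.0445  0.2971] F [-0.2506  0.1261 -1.404 ] w 0.154 gf 24.993431568145752
turn deg 0.35 units [-0.0019  0.0004 -0.0022] | dist 0.2807
shift units now-axes [ 0.4449 -0.4555  0.2947]  after-turn axes [ 0.4468 -0.4546  0.2933]
[-0.1858  0.1337  0.2523]
```

```bash
python3 -m creep '[[0.03,-0.03,0,-0.001,0,-0.0011],[0.05,-0.051,0.02,-0.001,0,-0.0011],[0.055,-0.056,0.025,0,0,0],[0.055,-0.056,0.035,0,0,0],[0.055,-0.056,0.04,0,0,0],[0.055,-0.056,0.04,0,0,0],[0.055,-0.056,0.04,0,0,0],[0.05,-0.051,0.04,0,0,0],[0.042,-0.043,0.035,0,0,0],[0,0,0.018,0,0,0],[0,0,0,0,0,0],[0,0,0,0,0,0]]' | tail -3; python3 -c "
from t import *
go(lid(-.004,-.045,.135),RL);print(lidpos());snap('wrist','w4')"
```

```text
force: [-0.0, -1.3, -0.8]
width: 0.157
gripper_force: 25.0
t 14.13 pos [0.5889 0.2229 0.3035] F [-0.0053 -1.2981 -0.7699] w 0.157 gf 24.99275118112564
turn deg 0.31 units [ 0.002   0.0015 -0.0008] | dist 0.0018
shift units now-axes [ 0.0006 -0.0029 -0.0034]  after-turn axes [ 0.0007 -0.0029 -0.0033]
[-0.0052 -0.0447  0.1337]
```

View pics/w4.png

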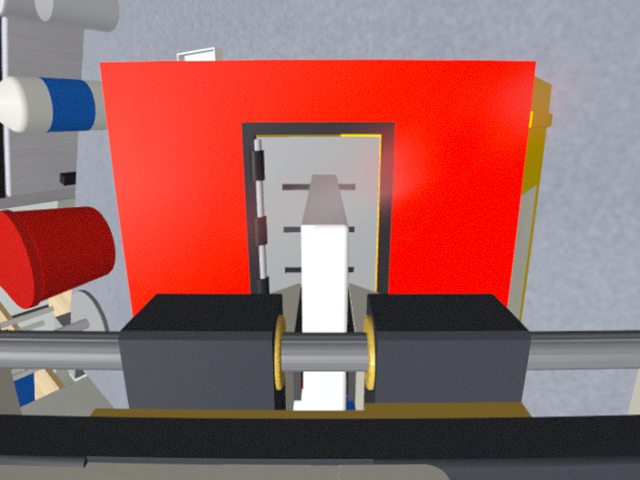

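The plate is at (325,260) and centred over the flap opening (columns 255–385). Pushing straight in.

```bash
python3 -m creep '[[0,0,0.02,0.001,0.001,0],[0,0,0.03,0,0,0],[0,0,0.03,0,0,0],[0,0,0.03,0,0,0],[0,0,0.03,0,0,0],[0,0,0.03,0,0,0],[0,0,0.03,0,0,0],[0,0,0.03,0,0,0],[0,0,0.03,0,0,0],[0,0,0.03,0,0,0],[0,0,0.025,0,0,0],[0,0,0.02,0,0,0],[0,0,0.01,0,0,0],[0,0,0,0,0,0],[0,0,0,0,0,0]]' | tail -3; python3 -c "
from t import *
go(lid(-.004,-.045,-.004),RL);print(lidpos())"
```

```text
force: [-0.1, -0.9, -3.7]
width: 0.154
gripper_force: 25.0
t 15.43 pos [0.5597 0.2966 0.1911] F [-0.1037 -0.9096 -3.6595] w 0.154 gf 24.99967396259308
turn deg 0.12 units [ 0.0009 -0.0001 -0.0005] | dist 0.0008
shift units now-axes [-0.001  -0.0018  0.0004]  after-turn axes [-0.001  -0.0018  0.0004]
[-0.0047 -0.0454 -0.0039]
```

```bash
python3 -m creep '[[0,0,0,0,0,0],[0,0,0,0,0,0],[0,0,0,0,0,0],[0,0,0,0,0,0],[0,0,0,0,0,0],[0,0,0,0,0,0]]' 0.35 | tail -3; python3 -m creep '[[0,0,-0.03,0,0,0],[0,0,-0.06,0,0,0],[0,0,-0.08,0,0,0],[0,0,-0.08,0,0,0],[0,0,-0.08,0,0,0],[0,0,0,0,0,0],[0,0,0,0,0,0]]' | tail -3; python3 -c "
from t import *
go(lid(-.02,.107,.12),RL);print(lidpos());snap('wrist','w5')"
```

```text
force: [0.4, -0.6, -0.6]
width: 0.323
gripper_force: 1.3
force: [0.8, -0.6, -0.5]
width: 0.325
gripper_force: 0.0
t 16.52 pos [0.5893 0.2265 0.3012] F [ 0.8286 -0.5947 -0.5237] w 0.325 gf 0.0
turn deg 0.28 units [ 0.0011 -0.002  -0.0001] | dist 0.1546
shift units now-axes [-0.3838  0.0402  0.0232]  after-turn axes [-0.3837  0.0402  0.0247]
[-0.0039 -0.0465  0.1299]
```

View pics/w5.png

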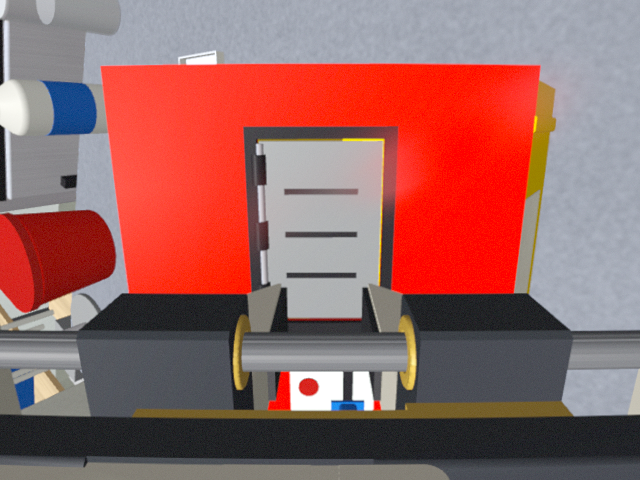

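The plate has dropped in and the flap at (325,230) is shut flush. Now back to the fin.

```bash
python3 -m creep '[[-0.03,0.004,0,0,-0.001,0],[-0.06,0.006,0,0,-0.001,0],[-0.07,0.006,0,0,0,0],[-0.07,0.008,0.005,0,0,0],[-0.07,0.008,0.01,0,0,0],[-0.055,0.008,0.01,0,0,0],[-0.029,0,0,0,0,0],[0,0,0.04,0,0,0],[0,0,0.05,0,0,0],[0,0,0.05,0,0,0],[0,0,0.05,0,0,0],[0,0,0.045,0,0,0],[0,0,0.03,0,0,0],[0,0,0.013,0,0,0],[0,0,0,0,0,0]]' 0 | tail -3; python3 -c "
from t import *
go(lid(-.02,.107,.007),RL);print(lidpos())"
```

```text
force: [-0.3, -0.4, 0.1]
width: 0.498
gripper_force: 0.0
t 17.82 pos [0.423  0.2221 0.1907] F [-0.3353 -0.4254  0.1158] w 0.498 gf 0.0
turn deg 0.38 units [0.     0.0031 0.0001] | dist 0.0027
shift units now-axes [ 0.0057  0.0017 -0.003 ]  after-turn axes [ 0.0057  0.0017 -0.003 ]
[-0.0193  0.1093  0.0058]
```

```bash
python3 -m creep '[[0,0,0,0,0,0],[0,0,0,0,0,0],[0,0,0,0,0,0],[0,0,0,0,0,0],[0,0,0,0,0,0],[0,0,0,0,0,0],[0,0,0,0,0,0],[0,0,0,0,0,0],[0,0,0,0,0,0]]' 1 20 | tail -3; python3 -m creep '[[0.01,0,0,0,0,0],[0.02,0,0,0,0,0],[0.02,0,0,0,0,0],[0.02,0,0,0,0,0],[0.014,0,0,0,0,0],[0.01,0,0,0,0,0],[0.002,0,0,0,0,0],[0,0,0,0,0,0],[0,0,0,0,0,0]]' | tail -3;  python3 -c "
from t import *
print(lidpos(),arm.observe()['width'])"
```

```text
force: [2.9, -4.3, -4.1]
width: 0.151
gripper_force: 20.0
force: [-8.5, -14.7, 7.9]
width: 0.151
gripper_force: 20.0
[-0.0218  0.0729  0.0076] 0.15091561075206278
```

Against the end stop; release and retreat.

```bash
python3 -m creep '[[0,0,0,0,0,0],[0,0,0,0,0,0],[0,0,0,0,0,0],[0,0,0,0,0,0],[0,0,0,0,0,0],[0,0,0,0,0,0],[0,0,-0.03,0,0,0],[0,0,-0.05,0,0,0],[0,0,-0.07,0,0,0],[0,0,-0.08,0,0,0],[0,0,-0.08,0,0,0],[0,0,0,0,0,0],[0,0,0,0,0,0]]' 0 | tail -3; python3 -c "
from t import *
import pickle
snap('wrist','w6');snap('top','top6')
w=cv2.imread('pics/w6.png');t=cv2.imread('pics/top6.png')[200:380,60:260]
o=np.zeros((600,800,3),np.uint8);o[:360,:480]=cv2.resize(w,(480,360));o[:288,480:]=cv2.resize(t,(320,288));o[300:600,480:]=cv2.resize(cv2.imread('pics/top6.png')[130:360,270:515],(320,300));cv2.imwrite('pics/c6.png',o);print(arm.observe()['clock'])"
```

```text
force: [-0.9, 0.3, 0.0]
width: 0.497
gripper_force: 0.0
20.5
```

View pics/c6.png

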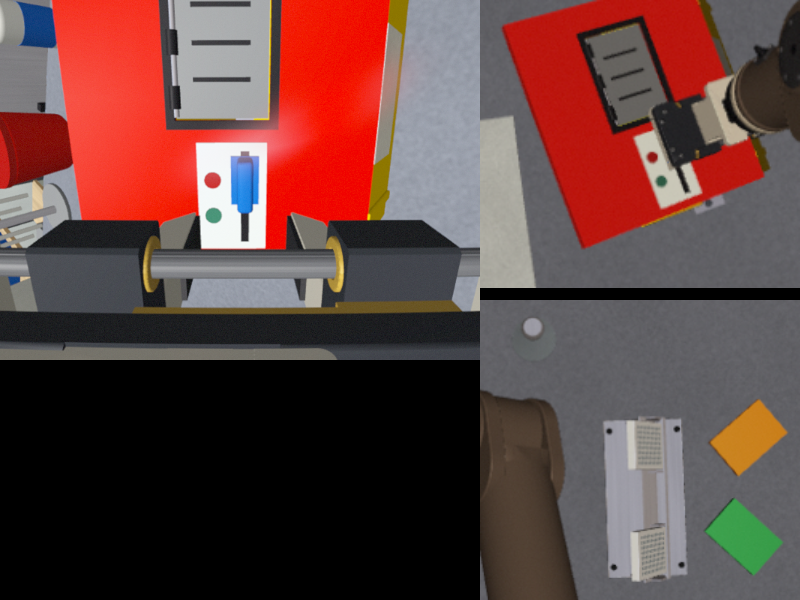

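The fin is back at (245,183) next to the red dot, and the flap is shut. The middle bay is empty, and the clean plates and flask are undisturbed. The arm touches nothing.

```bash
python3 -c "
from cell import arm
print(arm.sign_off())"
```

```text
the job is handed in; nothing more can be done
None
```

The job is handed in: the used plate is in the bin, the flap is shut and locked again, and the clean plates and flask look undisturbed; the arm hid the tip box in the last picture, and sign-off gave no verdict.

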